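# Battery into the fridge logger, then hold its cover over the screw posts

## Task

Put the loose battery pack fully down into the empty bay of the temperature logger's chassis, its tab in the notch so that it points the same way as the pack already fitted, and let go of it. Then pick up the steel cover plate by its handle and hold it level, hovering about a centimetre above the three posts and touching none of them, the right way round so that each post's threaded hole shows in full through its hole in the plate, ready for me to drive the screws. Finish while still holding the cover there, motionless, and leave the other things on the table where they are.

Things in the scene. Friction and masses are not known exactly. Their poses are not given: they have to be found in the camera images.
- chassis: Open chassis of a temperature logger, fixed flat on the table: grey base plate 176 (x) x 96 (y) x 6 mm. Origin under its centre at table height, z up. Three upright posts (14 mm diameter, tops 52 mm above the table) at x,y = (-74,0), (74,34), (74,-34) mm. Between them two bays in line, centred at x = -33.5 mm (empty) and +32.5 mm (filled), y = 0. It may be on the robot's left or right.
- bay (a point): Centre of the floor of the empty bay, 6 mm above the table; axes as the chassis. The bay is 53 (x) x 37 (y) mm inside, 2.5 mm more than the pack all round; its 3 mm thick walls end 14 mm above the table; in the middle of the wall at its +x end is a 19 mm wide notch, open to the top.
- notch (a point): The place for the centre of the loose pack's tab when seated: on the level of the bay floor, 28 mm towards the chassis' +x from the bay's centre.
- post0 (a point): Centre of the top of the single post at the chassis' -x end, 52 mm above the table; in it a threaded hole of 6 mm diameter, seen as a black dot.
- post1 (a point): Same, the post at the chassis' +x end, +y side.
- post2 (a point): Same, the post at the chassis' +x end, -y side.
- pack: The loose battery pack, upright on the table: black block 48 (x) x 32 (y) x 40 (high) mm, white label on top, and at its +x end a tab 14 mm wide standing out 8 mm over the whole height. Origin under the centre of the 48 x 32 mm block, z up. About 110 g; can be gripped across its 32 mm width. Seated, its underside is 6 mm and its top 46 mm above the table.
- pack_tab (a point): Centre of the underside of the loose pack's tab, 28 mm from the pack's origin along its +x.
- seated_pack: A second pack, the same, already fitted in the other bay, tab towards the chassis' +x. Leave it.
- cover: Loose cover: steel plate 176 (x) x 96 (y) x 4 mm lying flat on the table, handle up. Origin at the centre of its underside, z up. Three 14 mm through holes at x,y = (-74,0), (74,34), (74,-34) mm. Black bridge handle over the middle: bar 70 mm long (x), 14 mm wide (y), 22 to 34 mm above the underside, on feet at x = +-30 mm. About 250 g, balanced under the handle.
- hole0 (a point): Centre, at the underside, of the cover's single hole at its -x end; belongs over post0.
- hole1 (a point): Same, the hole at the cover's +x end, +y side; belongs over post1.
- hole2 (a point): Same, the hole at the cover's +x end, -y side; belongs over post2.
- vial_a: Bystander: glass vial, 24 mm diameter, 48 mm high, upright; origin under its centre.
- vial_b: Bystander: a second such vial.
- screw_dish: Bystander: small steel dish of screws, 72 mm wide, 16 mm high; origin under its centre.
- screwdriver: Bystander: screwdriver lying at the far side of the table, about 0.2 m long.
- timer: Bystander: white table timer, 35 x 75 x 77 mm; origin under its centre.
- sanitiser: Bystander: pump bottle of hand sanitiser, 72 mm diameter, 199 mm high; origin under its centre.
Mind the look-alikes: they are no part of the job. Leave any yellow look-alike of the pack alone.

How it is judged:
On the way:
1. the loose pack is down in the empty bay, tab in the notch, and let go, while the cover still lies on the table (horizontal distance between pack and bay below 0.006 m and horizontal distance between pack_tab and notch below 0.007 m and z of pack in the frame of bay below 0.003 m and angle between pack's own z axis and vertical below 0.08 rad and contact force between the fingers and pack below 0.1 N and height (world z) of cover below 0.01 m and linear speed of pack below 0.02 m/s), for 0.2 s.
At the end, for the whole second after the job is handed in: Pack seated in the bay (6 mm; tab 7 mm; underside 3 mm), free of the fingers; fitted pack unmoved (8 mm). Cover held in the fingers, still, level (0.07 rad), each hole within 4 mm sideways of its post, underside 3 to 22 mm above the post tops, touching neither chassis nor packs (horizontal distance between pack and bay below 0.006 m and horizontal distance between pack_tab and notch below 0.007 m and z of pack in the frame of bay below 0.003 m and angle between pack's own z axis and vertical below 0.08 rad and contact force between the fingers and pack below 0.1 N and z of seated_pack in the frame of chassis below 0.01 m and distance of seated_pack from where it was at the start of the episode below 0.008 m and horizontal distance between hole0 and post0 below 0.004 m and z of hole0 in the frame of post0 between 0.003 and 0.022 m and horizontal distance between hole1 and post1 below 0.004 m and z of hole1 in the frame of post1 between 0.003 and 0.022 m and horizontal distance between hole2 and post2 below 0.004 m and z of hole2 in the frame of post2 between 0.003 and 0.022 m and angle between cover's own z axis and vertical below 0.07 rad and linear speed of cover below 0.02 m/s and contact force between the fingers and cover above 0.5 N and contact force between cover and chassis below 0.05 N and contact force between cover and pack below 0.05 N and contact force between cover and seated_pack below 0.05 N); the arm keeps its last pose, push and grip.
It fails at once if a bystander is knocked over or shifted by more than 30 mm (distance of any of vial_a, vial_b, screw_dish, screwdriver, timer, sanitiser from where it was at the start of the episode above 0.03 m or angle between any of vial_a, vial_b, screw_dish, timer, sanitiser's own z axis and vertical above 0.6 rad).
It also fails if it takes over 51 s, if anything falls off the work surface, if the arm or the gripper's body presses on something with over 40 N, if the wrist force passes 120 N, or if a joint passes its speed limit or range.

## Robot

A 6-joint arm with a two-finger parallel gripper is mounted at the origin on the work surface. World frame = base frame: x ahead of the robot, y to its left, z up, the work surface at z = 0. Lengths are in m, angles in rad, forces in N, time in s.
With the tool pointing down it reaches from about 0.35 to 0.975 m from the base axis. Payload 7.1 kg.
Tool frame: the origin (TCP) lies midway between the tips of the shut fingers; the grasp point (between the pads) lies 19 mm behind it; z points along the fingers, y is the line along which they close (so a half turn about z gives the same grasp; the last joint's range is limited). The gripper opens to 88 mm and grips with 3 to 60 N. Pads are 20 mm wide; open, the fingers measure 115 mm over their backs; the gripper's body (75 mm by 178 mm) begins 61 mm behind the grasp point.
Start: joints at [1.245, 0.423, 1.63, -0, 1.089, -0.019], TCP at [0.189, 0.596, 0.223] pointing down, gripper open.
Joint ranges: [-3, 3], [-0.9, 2.11], [0.09, 2.58], [-1.31, 4.45], [0.11, 2.69], [-2.54, 2.54]. Speed limits (rad/s): [2.39, 2.39, 3.01, 3.14, 3.14, 3.14].

## Interface

Orientations are given as a unit quaternion [w, x, y, z].
In Python, from station import move_pose, movel, movej, command_gripper, wait, inverse_kinematics, read_camera, camera_info, MotionError, job_done, get_time, get_joint_pos, get_qvel, get_effort, get_tcp_pos, get_ee_rot, get_ft_force, get_ft_torque, get_grip_width, get_finger_force gives the robot as it stands. Calls block until the motion is done:
- move_pose(position, orientation): joint-space move of the TCP to a pose.
- movel(position, frame=None, v=0.15, until_force=None): straight line of the TCP; frame=None keeps the orientation; v is the mean speed in m/s. With until_force (N) it stops when the force on the tool has changed by that much, and returns True; else False.
- movej(angles): joint-space move.
- command_gripper(opening): opening from 0.0 (shut) to 1.0 (fully open); the grip force is fixed at half the most; returns when the fingers have stopped.
- wait(seconds).
- inverse_kinematics(position, orientation): joint angles nearest the present ones, or None.
- read_camera(name): name is "scene" or "top"; returns the picture (384x512x3 uint8, red, green, blue); there is no depth.
- camera_info(name): a dict with "intrinsics" (3x3 intrinsics, pixels), "T" (4x4, takes a point from camera to world coordinates). Camera axes: x right, y up, looking along -z (the intrinsics and any distortion apply to the point x, -y, -z); pixel columns grow to the right and rows downward; lengths in m; the calibration is good to about 2 mm. A picture is of the moment at which its call begins. camera_info takes no time and is no camera call.
A pose or a line that the arm cannot do raises MotionError and nothing moves.
- job_done(): hands the job in; it is judged then, once.
Readings, each from a call of its own:
- get_time(): time.
- get_joint_pos(): joint angles.
- get_qvel(): joint speeds.
- get_effort(): joint torques, N m.
- get_tcp_pos(): TCP position.
- get_ee_rot(): TCP orientation.
- get_ft_force(): force on the tool from outside, world axes, zero at the start.
- get_ft_torque(): the same for the moment, N m.
- get_grip_width(): opening from 0.0 (shut) to 1.0 (fully open).
- get_finger_force(): force on a finger pad.
Only numpy, scipy, OpenCV 4.12 (cv2) and the standard library are available. Lean on these libraries where they do the work, as an engineer would, in place of code of your own. Each camera call takes 0.05 s, during which the arm holds its last target. There are 200 camera calls.

## Working session

There is one attempt and no reset: what is moved stays moved. The work goes in short steps, each a Python script; the robot and the scene stay as the last script left them, time stands still between calls to the robot, and variables do not carry over. Pictures are saved under pics/ and viewed, at most 10 in all, crops included, and the job is handed in when it is done.

```bash
mkdir -p pics; ls; python3 - <<'E'
from station import *
import cv2
for n in("scene","top"):
    im=read_camera(n); cv2.imwrite(f"pics/{n}0.png",im[:,:,::-1]); i=camera_info(n); print(n,i)
print(get_time(),get_ee_rot())
E
```

```text
pics
scene {'intrinsics': array([[348.20797498,   0.        , 254.9339692 ],
       [  0.        , 348.20797498, 192.61027601],
       [  0.        ,   0.        ,   1.        ]]), 'T': array([[-0.6705501 , -0.42043035,  0.611229  ,  1.11329039],
       [ 0.74180391, -0.39049245,  0.54519961,  0.49333626],
       [ 0.00946184,  0.81899571,  0.57372163,  0.53878301],
       [ 0.        ,  0.        ,  0.        ,  1.        ]])}
top {'intrinsics': array([[428.13027731,   0.        , 259.9743727 ],
       [  0.        , 428.13027731, 195.23622075],
       [  0.        ,   0.        ,   1.        ]]), 'T': array([[ 0.02137212,  0.99651706, -0.0806038 ,  0.49403369],
       [-0.99926404,  0.02386038,  0.0300344 ,  0.07961384],
       [ 0.03185303,  0.07990258,  0.99629361,  1.23198483],
       [ 0.        ,  0.        ,  0.        ,  1.        ]])}
0.1 [-1.05374850e-04  1.52796154e-01  9.88257497e-01 -6.65627057e-04]
```

View pics/scene0.png

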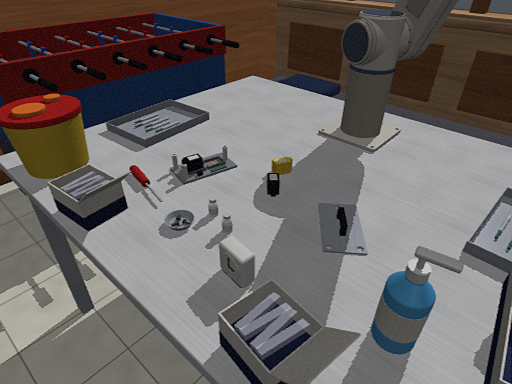

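View pics/top0.png

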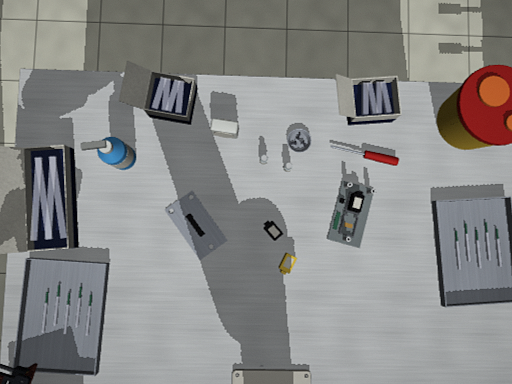

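The top view shows the chassis at (351,213), with the fitted pack at (356,202), and the cover at (196,224). Three things could be taken for the loose pack:
- The black block with a white label at (273,230), which I choose.
- The yellow look-alike at (288,262).
- The fitted pack at (356,202).

Next is a close crop to check that choice.

```bash
python3 - <<'E'
import cv2,numpy as np
im=cv2.imread("pics/top0.png")
a=cv2.resize(im[170:285,160:235],None,fx=5,fy=5,interpolation=cv2.INTER_CUBIC)
b=cv2.resize(im[210:280,255:305],None,fx=5,fy=5,interpolation=cv2.INTER_CUBIC)
c=cv2.resize(im[172:255,320:380],None,fx=5,fy=5,interpolation=cv2.INTER_CUBIC)
W=np.zeros((575,375+10+300,3),np.uint8);W[:575,:375]=a
W[:415,385:685]=c
cv2.imwrite("pics/c1.png",W);cv2.imwrite("pics/c2.png",cv2.resize(b,None,fx=1.6,fy=1.6))
E
```

```text
(no output)
```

View pics/c1.png

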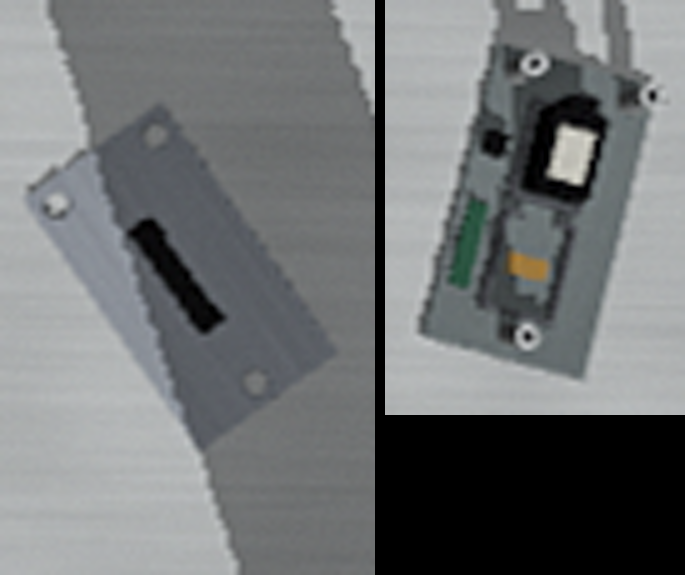

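View pics/c2.png

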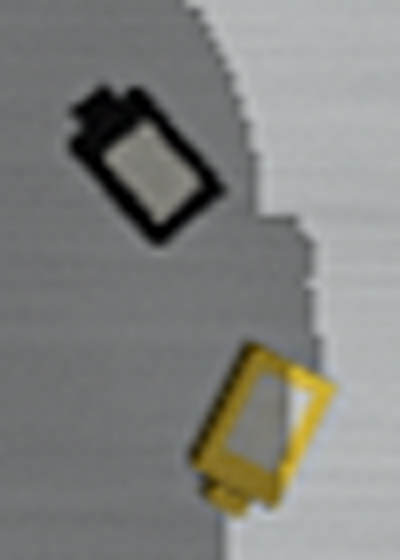

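The close crop confirms the choice. The black pack has a white label and its tab points up-left, at about (267,221). The yellow one is the look-alike. The cover's paired holes are at about (191,197) and (171,211), and its single hole is at (211,246). The chassis' paired posts are at (350,185) and (373,191), and its single post is at (348,239). Next I measure these to sub-pixel.

```bash
cat >h.py <<'E'
import numpy as np,cv2
from station import *
P3=np.array([[-.074,0],[.074,.034],[.074,-.034]])
def ray(n,uv,z):
    i=camera_info(n);K=i["intrinsics"];T=i["T"]
    d=T[:3,:3]@np.array([(uv[0]-K[0,2])/K[0,0],-(uv[1]-K[1,2])/K[1,1],-1])
    o=T[:3,3];return (o+d*(z-o[2])/d[2])[:2]
def proj(n,p):
    i=camera_info(n);K=i["intrinsics"];T=i["T"]
    c=T[:3,:3].T@(np.asarray(p)-T[:3,3]);return np.array([K[0,2]+K[0,0]*c[0]/-c[2],K[1,2]+K[1,1]*c[1]/c[2]])
def fit(obs,P=P3):
    "rigid 2D fit -> centre, yaw, residuals"
    obs=np.asarray(obs);a,b=obs-obs.mean(0),P-P.mean(0)
    th=np.arctan2((b[:,0]*a[:,1]-b[:,1]*a[:,0]).sum(),(a*b).sum())
    R=rot(th);c=obs.mean(0)-R@P.mean(0);return c,th,obs-(P@R.T+c)
def rot(t): return np.array([[np.cos(t),-np.sin(t)],[np.sin(t),np.cos(t)]])
def blob(g,uv,r,lo=None,sign=1,fill=True):
    "centroid of the bright (sign 1) or dark blob nearest uv, threshold halfway, grey weighted at 8x"
    u,v=np.round(uv).astype(int);w=g[v-r:v+r+1,u-r:u+r+1].astype(np.float32)*sign
    s=8;W=cv2.resize(w,None,fx=s,fy=s,interpolation=cv2.INTER_CUBIC)
    t=lo*sign if lo is not None else (np.median(w)+w.max())/2
    m=(W>t).astype(np.uint8)
    cs,_=cv2.findContours(m,cv2.RETR_EXTERNAL,cv2.CHAIN_APPROX_NONE)
    cs=[c for c in cs if cv2.contourArea(c)>s*s*2]
    best=min(cs,key=lambda c:np.hypot(*(c.mean((0,1))-W.shape[0]/2)))
    M=cv2.moments(best);c=np.array([M["m10"],M["m01"]])/M["m00"]
    return (c+.5)/s-.5+[u-r,v-r],M["m00"]/s/s,best/s+[u-r,v-r]
E
python3 - <<'E'
from h import *
im=cv2.imread("pics/top0.png");g=cv2.cvtColor(im,cv2.COLOR_BGR2GRAY)
posts=[(348,239),(350,185),(373,191)]
o=[]
for p in posts:
    c,a,_=blob(g,p,5);print(c,a);o.append(ray("top",c,.052))
C,th,r=fit(o);print("chassis",C,th,r*1e3)
c,a,k=blob(g,((570-385)/5+320,153/5+172),6,150);print("fitted label",c,a,(rot(th).T@(ray("top",c,.046)-C))*1e3,cv2.minAreaRect((k*8).astype(np.int32)))
o=[]
for p in [(211,246),(171,210.5),(191,196.5)]:
    c,a,_=blob(g,p,5);print(c,a);o.append(ray("top",c,.002))
C,t2,r=fit(o);print("cover",C,t2,r*1e3)
c,a,k=blob(g,(196,224),14,50,-1);print("handle",ray("top",c,.034),a)
c,a,k=blob(g,(255+150/8,210+172/8),7,90);print("label",c,a,ray("top",c,.04),cv2.minAreaRect((k*8).astype(np.int32)))
c,a,k=blob(g,(255+145/8,210+160/8),14,65,-1);print("black",c,a,ray("top",c,.04),cv2.minAreaRect((k*8).astype(np.int32)))
c,a,k=blob(g,(356,202),9,50,-1);print("fitted black",c,a)
for n in ("vial",): pass
E
```

```text
[348.09857487 238.89730895] 16.765625
[349.54742253 184.28370258] 17.984375
[376.05539584 190.97423122] 45.1796875
chassis [ 0.54612413 -0.2225585 ] -0.26845769473300213 [[-0.39716033  0.93397558]
 [-0.34907383  4.06709586]
 [ 0.74623417 -5.00107144]]
fitted label [356.86094745 202.52958778] 66.6328125 [30.16134177  3.05144109] ((2858.125732421875, 1623.1849365234375), (56.20594787597656, 86.7069320678711), 14.620875358581543)
[210.69479476 246.06525099] 10.53125
[171.04439013 209.86352421] 6.9921875
[190.74466839 196.67107372] 10.5625
cover [0.50523146 0.22421856] 0.6342785741629096 [[-0.5320658  -0.65212005]
 [ 0.8573914   0.29345881]
 [-0.3253256   0.35866124]]
handle [0.50477877 0.22331108] 134.8671875
label [273.57360124 230.94877701] 70.375 [0.49184236 0.00375393] ((2192.517578125, 1850.7813720703125), (87.00727844238281, 57.68531799316406), 49.57392501831055)
black [272.36927906 229.79014419] 220.1171875 [0.4949793  0.00716565] ((2179.118896484375, 1838.1302490234375), (164.38128662109375, 97.03484344482422), 49.33230972290039)
fitted black [354.94566027 201.82550509] 270.1015625
```

```bash
python3 - <<'E'
from h import *
im=cv2.imread("pics/top0.png");g=cv2.cvtColor(im,cv2.COLOR_BGR2GRAY)
print(g[186:197,367:381]);print(g[180:190,344:355])
o=[]
for p in [(348,239),(349.5,184.3),(373,191)]:
    u,v=np.round(p).astype(int);w=np.clip(200.-g[v-1:v+2,u-1:u+2],0,None);Y,X=np.mgrid[v-1:v+2,u-1:u+2]
    c=np.array([(w*X).sum(),(w*Y).sum()])/w.sum();print(c);o.append(ray("top",c,.052))
C,th,r=fit(o);print("chassis",C,th,r*1e3)
c,a,k=blob(g,(356.9,202.5),6,150);print("fitted label",(rot(th).T@(ray("top",c,.046)-C))*1e3)
for d in [(20,0),(-20,0)]:
    pass
# scene check: predicted pixels and local measurements
s=cv2.imread("pics/scene0.png");S=cv2.cvtColor(s,cv2.COLOR_BGR2GRAY)
pr=[proj("scene",[*(C+rot(th)@p),.052]) for p in P3];print(pr)
pk=proj("scene",[.4918,.00375,.04]);print("pack",pk)
x=[cv2.resize(S_,None,fx=6,fy=6,interpolation=cv2.INTER_CUBIC) for S_ in (s[140:190,165:245],)]
for p in pr: cv2.drawMarker(x[0],tuple(((p-[165,140]+.5)*6).astype(int)),(0,0,255),0,8,1)
cv2.imwrite("pics/c3.png",x[0])
c,a,k=blob(S,pk,5,110);print(c,a)
E
```

```text
[[113 115 112 105 143 173 177 181 179 179 179 178 177 177]
 [ 83 106 111 111 109  99 152 185 181 179 177 179 180 181]
 [ 61  67  67  91 110 125 170 182 178 181 180 183 180 181]
 [ 65  63  60  62 119 170 181 157 162 179 180 179 180 178]
 [ 56  48  41  61 162 142  48 141 190 182 180 177 179 180]
 [ 43  45  44  71 166 141  16 134 180 173 179 177 179 178]
 [ 50  59  66  49 137 171 130 163 165 157 179 178 176 175]
 [ 81  89  97 101 113 143 174 190 186 180 178 178 178 177]
 [111 110 116 120 116 118 159 182 178 177 177 176 178 179]
 [112 103 106 114 108 121 160 180 178 176 176 177 177 176]
 [112 113 114 110 101 146 180 181 178 177 179 179 179 178]]
[[110 114 117 118 121 117 113 117 116 118 117]
 [ 63  88  98 106 110 115 123 119 116 118 118]
 [ 60  63  57  62  99 126 148 139 115 114 118]
 [ 63  63  48  85 160 155 152 175 126  82 102]
 [ 54  47  35 151 173  66  47 176 159  55  60]
 [ 54  43  41 156 171  96 128 184 140  61  66]
 [ 71  67  73 112 160 188 195 141  73  65  66]
 [ 95 100 111 112  86  90  82  57  65  67  69]
 [114 112 115 107  77  61  66  69  68  70  70]
 [115  89  60  63  67  70  71  71  71  74  71]]
[348.06534954 238.85714286]
[349.6489533  184.11916264]
[373.02240896 190.81372549]
chassis [ 0.54628398 -0.22020126] -0.25052404694782016 [[-0.10800736 -0.04769736]
 [ 0.20867493 -0.0124794 ]
 [-0.10066757  0.06017676]]
fitted label [30.56273215  0.13452069]
[array([224.37806741, 145.68562737]), array([183.46955176, 163.90806413]), array([173.73315385, 153.85109021])]
pack [273.16403467 176.19859593]
[273.03341729 176.63741705] 32.1796875
```

View pics/c3.png

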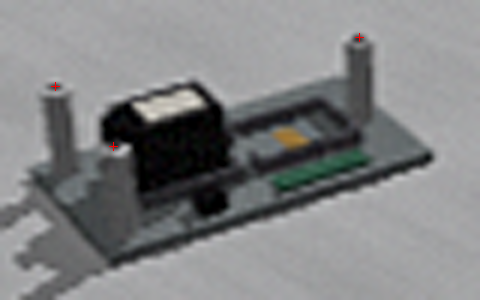

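The post fit has residuals of about 0.2 mm, and the projected posts land on the posts in the scene view at about (224,146), (183,164) and (174,154). The fitted pack's label sits 2 mm towards its −x, so I correct the loose pack by the same amount. Now I grasp the pack.

```bash
cat >>h.py <<'E'
C=np.array([.54628,-.22020]);TH=-.2505
BAY=C+rot(TH)@[-.0335,0]
PACK=np.array([.4934,.0053]);PY=.731
COV=np.array([.50505,.2240]);CY=.634
def q(a): return [0,np.cos(a/2),np.sin(a/2),0]
E
python3 - <<'E'
from h import *
p=lambda xy,z:[*xy,z]
print("bay",BAY)
for xy,a in((PACK,PY),(BAY,TH),(COV,CY),(C,TH)): print(inverse_kinematics(p(xy,.12),q(a)))
command_gripper(.65)
move_pose(p(PACK,.12),q(PY)); 
print(movel(p(PACK,.014),v=.12,until_force=8),get_tcp_pos())
command_gripper(0);print(get_grip_width()*88,get_finger_force(),get_ft_force())
movel(p(PACK,.09),v=.12);print(get_ft_force(),get_time())
cv2.imwrite("pics/s1.png",read_camera("scene")[110:270,170:390,::-1].repeat(3,0).repeat(3,1))
E
```

```text
bay [ 0.51382558 -0.21189574]
[-1.33779310e-02  3.89330326e-01  1.98814039e+00 -4.44089210e-16
  7.64121933e-01  8.26418396e-01]
[-4.12552368e-01  4.64649026e-01  1.85258880e+00 -4.44089210e-16
  8.24354827e-01  1.40874396e+00]
[ 3.95912182e-01  4.60639404e-01  1.85992744e+00 -4.44089210e-16
  8.21025809e-01  1.33270851e+00]
[-4.03372754e-01  5.05095563e-01  1.77788973e+00 -4.44089210e-16
  8.58607361e-01  1.41792357e+00]
False [0.49384405 0.00533822 0.01445735]
32.057288721787394 30.000906586647034 [-0.95993411  0.15727216  5.88815783]
[ 0.08660191 -0.44338222 -0.99973479] 5.4917
```

View pics/s1.png

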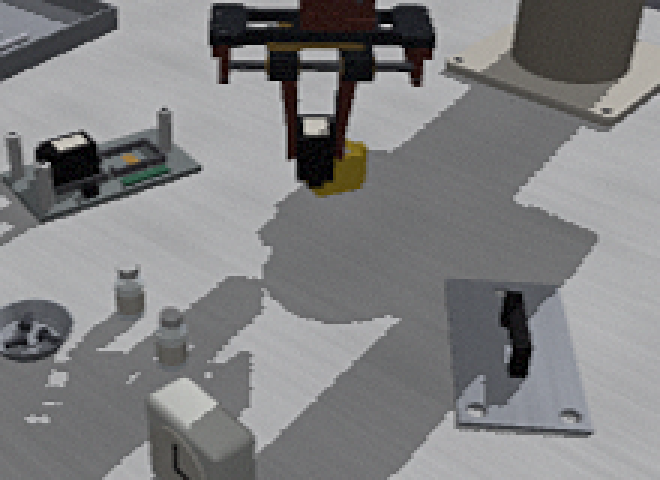

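The pack is held between the fingers at crop (315,150), with the label visible and upright, and the yellow one is untouched. Next I carry it to the bay and lower it with a force stop.

```bash
python3 - <<'E'
from h import *
def lab(pred):
    g=cv2.cvtColor(read_camera("scene"),cv2.COLOR_RGB2GRAY);c,a,_=blob(g,pred,5,110);return c,a
def exp(yaw):
    t=get_tcp_pos();return proj("scene",[*(t[:2]-.002*rot(yaw)[:,0]),t[2]+.026])
e=exp(PY);print("label pred/meas",e,lab(e))
move_pose([*BAY,.09],q(TH));e=exp(TH);wait(.3);print("label",e,lab(e),get_tcp_pos())
f=movel([*BAY,.045],v=.12,until_force=8);print(f)
f=movel([*BAY,.0195],v=.05,until_force=6);print(f,get_tcp_pos(),get_ft_force(),get_time())
e=exp(TH);print(e,lab(e))
E
```

```text
label pred/meas [274.52824602 151.22599418] (array([274.68533142, 151.63705432]), 43.53125)
label [212.03718223 129.1648463 ] (array([209.13413587, 130.14645522]), 10.9921875) [ 0.51404507 -0.21100223  0.09008067]
False
True [ 0.51354726 -0.21178859  0.02009384] [-0.60801023  0.08234953  1.7766883 ] 7.8417
[213.23317313 150.6720182 ] (array([210.41273534, 151.55121416]), 12.171875)
```

The pack touched down with the TCP at 20.1 mm, so its underside is at about 6 mm, on the bay floor. I release it, retreat and check.

```bash
python3 - <<'E'
from h import *
command_gripper(.6)
p=get_tcp_pos();movel([*p[:2],.12],v=.15)
move_pose([*COV,.13],q(CY))
im=read_camera("top")[:,:,::-1].copy();cv2.imwrite("pics/top1.png",im);g=cv2.cvtColor(im,cv2.COLOR_BGR2GRAY)
c,a,k=blob(g,proj("top",[*BAY,.046]),6,130)
print("label in chassis mm (want -35.5,0)",(rot(TH).T@(ray("top",c,.046)-C))*1e3,a,get_time())
s=read_camera("scene")[:,:,::-1]
A=cv2.resize(im[172:255,320:380],None,fx=6,fy=6,interpolation=2);B=cv2.resize(s[135:190,165:245],None,fx=5,fy=5,interpolation=2)
W=np.zeros((500,770,3),np.uint8);W[:498,:360]=A;W[:275,365:765]=B;cv2.imwrite("pics/c4.png",W)
E
```

```text
label in chassis mm (want -35.5,0) [-36.89119214   0.28722123] 75.7734375 10.9
```

View pics/c4.png

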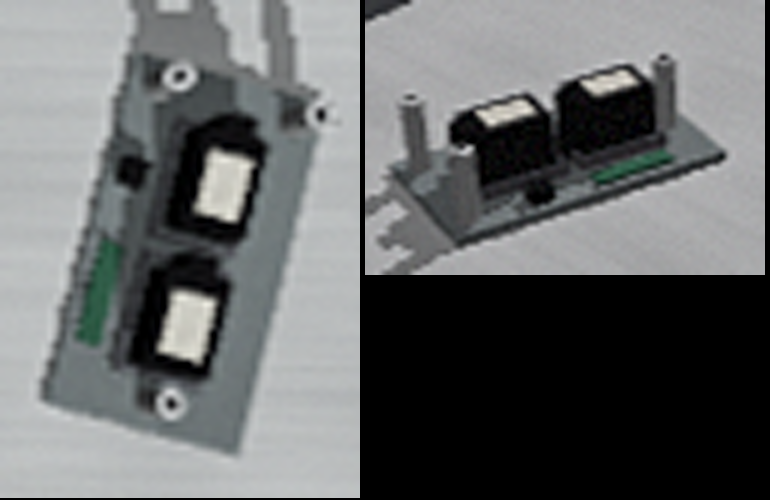

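Both packs sit level in line. The loose pack's label is at (185,325) in the left crop, its tab is in the notch, and it is within 1.5 mm of the bay's centre. Now the cover.

```bash
python3 - <<'E'
from h import *
command_gripper(.4)
print(movel([*COV,.010],v=.12,until_force=8),get_tcp_pos())
command_gripper(0);print(get_grip_width()*88,get_finger_force())
movel([*COV,.16],v=.12);print(get_ft_force(),get_ft_torque(),get_tcp_pos())
move_pose([*C,.16],q(TH))
print(movel([*C,.077],v=.1,until_force=10));wait(.4)
print(get_tcp_pos(),get_ft_force(),get_time())
im=read_camera("top")[:,:,::-1].copy();cv2.imwrite("pics/top2.png",im)
s=read_camera("scene")[:,:,::-1];cv2.imwrite("pics/scene2.png",s)
A=cv2.resize(im[165:265,310:390],None,fx=5,fy=5,interpolation=2);B=cv2.resize(s[110:190,160:250],None,fx=4,fy=4,interpolation=2)
W=np.zeros((500,770,3),np.uint8);W[:,:400]=A;W[:320,405:765]=B;cv2.imwrite("pics/c5.png",W)
E
```

```text
False [0.50558414 0.2242062  0.01062155]
13.764969389925353 29.99291718006134
[ 0.39616232 -0.16099343 -1.93642048] [-0.08526521  0.1506217  -0.00908096] [0.50452907 0.22378156 0.15922606]
False
[ 0.54637752 -0.22025696  0.07726579] [ 0.01680564 -0.07331026 -1.92422401] 17.4833
```

View pics/c5.png

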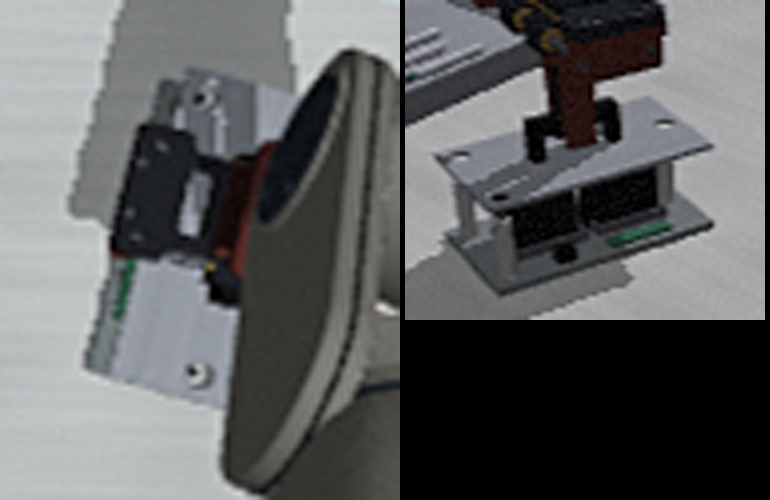

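The cover hovers level over the posts, the right way round. Holes 0 and 1 are visible from above at crop (197,375) and (205,97). All three show in the scene view at (660,124), (460,156) and (500,197). Now a magnified check against the expected hole rims.

```bash
python3 - <<'E'
from h import *
z=.0773-.0106+.004
rows=[]
for n,f in(("top","pics/top2.png"),("scene","pics/scene2.png")):
    im=cv2.imread(f);row=[]
    for p in P3:
        xy=C+rot(TH)@p;c=proj(n,[*xy,z]);u,v=np.round(c).astype(int);r=8
        w=cv2.resize(im[v-r:v+r+1,u-r:u+r+1],None,fx=15,fy=15,interpolation=cv2.INTER_NEAREST)
        w=cv2.normalize(w,None,0,255,cv2.NORM_MINMAX)
        e=np.array([proj(n,[*(xy+.007*np.array([np.cos(t),np.sin(t)])),z]) for t in np.linspace(0,6.28,40)])
        cv2.polylines(w,[((e-[u-r,v-r]+.5)*15).astype(np.int32)],True,(0,0,255),1)
        row.append(w)
    rows.append(np.hstack(row))
cv2.imwrite("pics/c6.png",np.vstack(rows))
E
```

```text
(no output)
```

View pics/c6.png

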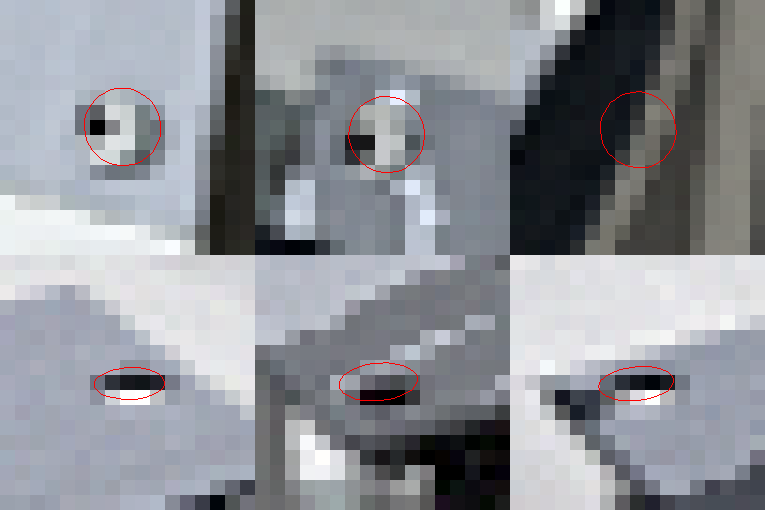

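In the top view, hole0 is about 0.6 px (about 1.5 mm) towards −x of its prediction and hole1 is on it. In the scene view all three rims are shifted equally, so the plate is level. I nudge the cover +0.8 mm along the chassis' x, lower it by 3 mm and hand in.

```bash
python3 - <<'E'
from h import *
t=C+rot(TH)@[.0008,0]
print(movel([*t,.074],v=.03,until_force=10));wait(.6)
print(get_tcp_pos(),get_ft_force(),get_finger_force(),abs(get_qvel()).max())
for n in("top","scene"): cv2.imwrite(f"pics/{n}3.png",read_camera(n)[:,:,::-1])
rows=[];z=.074-.0106+.004
for n in("top","scene"):
    im=cv2.imread(f"pics/{n}3.png");row=[]
    for p in P3:
        xy=t+rot(TH)@p;c=proj(n,[*xy,z]);u,v=np.round(c).astype(int);r=8
        w=cv2.resize(im[v-r:v+r+1,u-r:u+r+1],None,fx=15,fy=15,interpolation=cv2.INTER_NEAREST)
        w=cv2.normalize(w,None,0,255,cv2.NORM_MINMAX)
        d=proj(n,[*(C+rot(TH)@p),.052])
        cv2.drawMarker(w,tuple(((d-[u-r,v-r]+.5)*15).astype(int)),(0,255,0),0,12,1)
        row.append(w)
    rows.append(np.hstack(row))
cv2.imwrite("pics/c7.png",np.vstack(rows))
E
```

```text
False
[ 0.54705721 -0.22040322  0.07401978] [-1.43255590e-03 -8.77671644e-01 -2.64020239e+00] 29.98968869447708 0.0018650567509570517
```

View pics/c7.png

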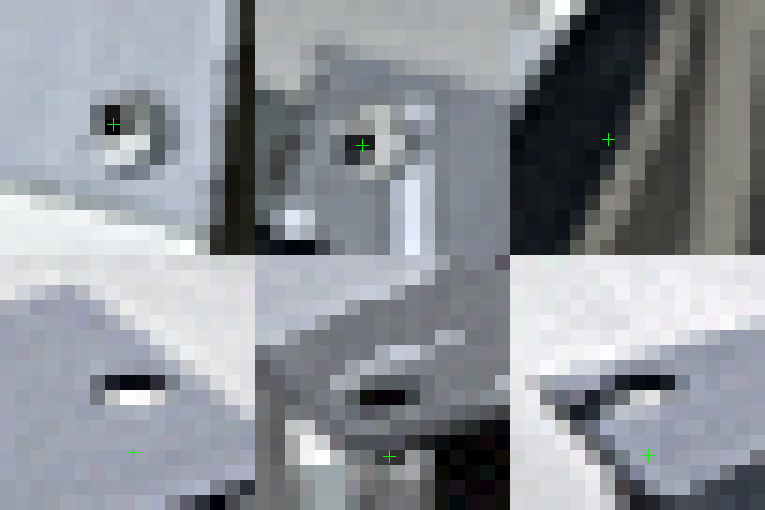

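The black post dots show through holes 0 and 1 at (110,120) and (362,145). Both views still put the cover about 1 mm towards −x, so I make a last +1 mm nudge, check that it is still and hand in.

```bash
python3 - <<'E'
from h import *
t=C+rot(TH)@[.0019,0]
movel([*t,.074],v=.02);wait(1.)
for _ in range(3): print(get_tcp_pos(),get_ft_force(),get_finger_force(),abs(get_qvel()).max(),get_time());wait(.2)
print(job_done())
E
```

```text
[ 0.54810812 -0.22067274  0.07397644] [-0.15261079 -0.80383123 -2.02859032] 29.989718198776245 0.0010026837874271052 19.7833
[ 0.5481067  -0.22064953  0.07399107] [ 0.78060052  0.62616214 -2.21327852] 29.989713728427887 0.0009574460347392473 19.9833
[ 0.5481131  -0.22068448  0.07400273] [ 0.47178058 -0.39800363 -2.72670413] 29.98963236808777 0.002590535612482963 20.1833
the job is handed in; nothing more can be done
None
```

I handed the job in at about 20 s: the pack is seated in the bay with its tab in the notch and released, and the cover is held still about 1 cm above the posts, the right way round. I saw the post dots through holes 0 and 1; the arm hid hole 2 from above, so I judged it from the side view. I took no picture after the last 1 mm nudge, and no verdict came back.

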